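Sort the cut vegetables and hold the lid ready over the carrot tub

TASK

Put the short carrot chunk from the chopping board into the orange tub and the short cucumber chunk into the green tub. Then pick up the orange lid by its handle, carry it over the spice rack and finish still holding it, level and still, centred and squared up over the orange tub about 15 mm above the rim and touching neither tub nor chunks, so that it could be lowered straight on after seasoning. Do not hit the spice rack with the lid, and leave the whole carrot, garlic, peeler, bottle, pepper mill and bowl where they are.

Things in the scene. Friction and masses are not known exactly. Their poses are not given: they have to be found in the camera images.
- carrot_chunk: short chunk of peeled carrot, orange, standing upright on its cut end on the chopping board: tapered cylinder 31 mm across at the foot, 29 mm at the top, 45 mm tall, about 35 g. Origin: centre of its underside, z up along its axis. To go in the orange tub (standing or lying)
- cucumber_chunk: short chunk of cucumber, dark green with a pale green cut top, standing upright on the chopping board: cylinder 37 mm across, 45 mm tall, about 50 g. Origin: centre of its underside, z up along its axis. To go in the green tub (standing or lying)
- orange_tub: orange open-topped food tub, fixed to the counter on the robot's right: outside 110 mm (its x) by 160 mm (its y, the long way) by 65 mm high, walls and floor 4 mm. Origin: centre of its underside, on the counter; rim at z = 65 mm. It and the green tub may swap places
- green_tub: green open-topped food tub, fixed to the counter, otherwise just like the orange one: 110 (x) by 160 (y) by 65 mm high, walls and floor 4 mm. Origin: centre of its underside
- lid: flat orange lid of the orange tub, lying loose on the counter on the left: plate 122 mm (its x) by 172 mm (its y) by 8 mm thick, flat underneath; a solid white handle bar stands upright along its y over the middle: 14 mm thick (x), 80 mm long (y), its top 40 mm above the lid's underside. About 160 g. Origin: centre of the underside, z up. A half turn makes no difference
- board: light wooden chopping board lying fixed on the counter, 320 mm (its x) by 200 mm (its y) by 20 mm thick; the chunks and the whole carrot are on it. Origin: centre of its underside
- spice_rack: wooden spice rack filled with five jars, fixed on the counter between the lid and the board, an obstacle: 340 mm (its x) by 70 mm (its y) by 100 mm high, treat as solid. Origin: centre of its underside
- whole_carrot: whole orange carrot with green stalk ends, 190 mm long, up to 33 mm thick, lying along its x across the far part of the board; loose, leave alone. Origin: underside, mid length
- garlic: white garlic bulb, 56 mm across, 52 mm high, loose on the counter beyond the board; leave alone. Origin: centre of its underside
- peeler: Y-shaped peeler with black handle and steel blade, 130 mm long along its x, 56 mm wide, 12 mm high, lying loose on the far right, beyond the tubs; leave alone. Origin: on the counter, near the fork
- oil_bottle: green glass oil bottle, 60 mm across, 220 mm tall, loose, standing at the back; leave alone. Origin: centre of its underside
- pepper_mill: dark wooden pepper mill, 56 mm across, 158 mm tall, loose, standing at the back on the left; leave alone. Origin: centre of its underside
- bowl: blue ceramic bowl, 120 mm across, 55 mm high, loose, at the back on the right; leave alone. Origin: centre of its underside
There are look-alikes about, which are no part of the job. There is more than one size of the carrot_chunk; the one meant has the size given above.

How it is judged:
By the outcome, as a careful person would: the job done as asked, in the order asked, and still so for the second after the job is handed in, while the arm keeps its last pose, push and grip.
It also fails if it takes over 72 s, if anything falls off the work surface, if the arm or the gripper's body presses on something with over 40 N, if the wrist force passes 120 N, or if a joint passes its speed limit or range.

ROBOT

A 6-joint arm with a two-finger parallel gripper is mounted at the origin on the work surface. World frame = base frame: x ahead of the robot, y to its left, z up, the work surface at z = 0. Lengths are in m, angles in rad, forces in N, time in s.
With the tool pointing down it reaches from about 0.35 to 0.975 m from the base axis. Payload 4.9 kg.
Tool frame: the origin (TCP) lies at the very end of the fingers, on their centre line; the grasp point (between the pads) lies ctrl.hold_point_z behind it (ctrl.hold_point_z is the distance from the TCP to the grasp point, in m); z points along the fingers, y is the line along which they close (so a half turn about z gives the same grasp; the last joint's range is limited). The gripper opens to 85 mm and grips with 20 to 120 N. Pads are 22 mm wide; open, the fingers measure 114 mm over their backs; the gripper's body (76 mm by 85 mm) begins 54 mm behind the grasp point. The pads swing forward as they close: fully open they stand 13 mm farther back than shut.
Start: joints at [1.168, 0.053, 1.613, -0, 1.476, -0.119], TCP at [0.175, 0.6, 0.231] pointing down, gripper open.
Joint ranges: [-3.01, 3.01], [-1.01, 2.22], [0.06, 2.58], [-1.02, 4.17], [0.09, 2.62], [-3.14, 3.14]. Speed limits (rad/s): [2.57, 2.57, 3.14, 3.14, 3.14, 3.14].

INTERFACE

Orientations are given as a rotation vector (axis times angle).
In Python, from station import ctrl gives the robot as it stands. The module is installed in compiled form; this text tells all that it offers.
- The arm moves only by the tool jog_arm, never from a script. Its argument "deltas" is a list of rows, each a list of 3 entries, a list of its own where there are three numbers: the closure, from -1 (fully open) to 1 (shut), then the shift along the world's x, y, z scaled (see below), then the turn, a rotation vector about the world's x, y, z scaled (see below). A call has 1 to 12 rows; each row is the pose to reach, as a shift and turn from the pose commanded when the call began, turning the shorter way round; what a row does not reach only later rows make up. The controller multiplies each number of a shift by 0.4 m and each number of a turn by 180 degrees. A row lasts 1/12 s, in which the tool goes at most 41.7 mm and 7.16 degrees, less where a joint would pass 70% of its speed; a pose out of reach is approached as far as the arm can. A call with a number of a shift or a turn outside -1 to 1 is refused whole. A call with a gripper value outside its range is refused whole. The fingers move at their own pace and stop on an object; "squeeze" is the grip in N (left out, the last holds). Time passes only in rows, so rows that repeat a pose let the fingers close. It gives the time, the measured TCP pose, the force, the opening and the grip force at its end, in the units of the state.
- ctrl.get_obs(): the state, without advancing time (a new reading comes with each control period).
- ctrl.get_image(name): name is "scene" or "top" or "wrist"; returns the picture (384x512x3 uint8, red, green, blue); there is no depth.
- ctrl.get_calibration(name): a dict with "K" (3x3 intrinsics, pixels), "dist_coeffs" ([k1, k2, p1, p2, k3] as OpenCV has them; the pictures are not rectified), "extrinsics" (4x4, takes a point from world to camera coordinates). Camera axes: x right, y down, z forward; pixel columns grow to the right and rows downward; lengths in m; the calibration is good to about 2 mm. A picture is of the moment at which its call begins: read the wrist's pose just before it. get_calibration takes no time and is no camera call; for the wrist camera it gives the pose at the moment of the call.
- ctrl.finish_job(): hands the job in; it is judged then, once.
The state is a dict: "t": time; "q": joint angles; "dq": joint speeds; "effort": joint torques, N m; "tool_pos": TCP position; "tool_rot": TCP orientation; "contact_force": force on the tool from outside, world axes, zero at the start; "wrist_torque": the same for the moment, N m; "opening": finger opening in m; "grip_force": force on a finger pad.
Only numpy, scipy, OpenCV 4.12 (cv2) and the standard library are available. Lean on these libraries where they do the work, as an engineer would, in place of code of your own. Each camera call takes 0.05 s, during which the arm holds its last target. There are 200 camera calls.

## Working session

There is one attempt and no reset: what is moved stays moved. The work goes in short steps, Python scripts to look and compute and a tool call to move; the robot and the scene stay as the last step left them, time stands still between calls to the robot, and variables do not carry over. Pictures are saved under pics/ and viewed, at most 13 in all, crops included, and the job is handed in when it is done.

Besides the shell and the picture viewer there is one more tool, called after "Request:" as a command line: name --argument value ..., lists and objects as JSON in quotes. jog_arm: Moves the arm, as the interface text tells. Its arguments: {"type":"object","properties":{"deltas":{"type":"array","items":{"type":"array"}},"squeeze":{"type":"number"}},"required":["deltas"]}

```bash
mkdir -p pics
cat > h.py <<'E'
import numpy as np, cv2
from station import ctrl
def cal(n):
    c=ctrl.get_calibration(n); return np.array(c["K"],float),np.array(c["dist_coeffs"],float),np.array(c["extrinsics"],float)
def ray(C,uv):
    K,d,E=C; p=cv2.undistortPoints(np.array(uv,float).reshape(-1,1,2),K,d).reshape(-1,2)
    R,t=E[:3,:3],E[:3,3]; D=np.c_[p,np.ones(len(p))]@R; return -R.T@t, D
def onz(C,uv,z):
    o,D=ray(C,uv); return o+D*((z-o[2])/D[:,2])[:,None]
def tri(C1,u1,C2,u2):
    o1,d1=ray(C1,[u1]);o2,d2=ray(C2,[u2]);d1=d1[0];d2=d2[0]
    s=np.linalg.lstsq(np.c_[d1,-d2],o2-o1,rcond=None)[0]
    a=o1+d1*s[0];b=o2+d2*s[1]; return (a+b)/2,np.linalg.norm(a-b)
def proj(C,P):
    K,d,E=C; return cv2.projectPoints(np.array(P,float).reshape(-1,1,3),cv2.Rodrigues(E[:3,:3])[0],E[:3,3],K,d)[0].reshape(-1,2)
E
python3 - <<'E'
from h import *
for n in("top","scene"):
    im=ctrl.get_image(n); cv2.imwrite(f"pics/{n}0.png",im[...,::-1]); 
a=cv2.imread("pics/top0.png");b=cv2.imread("pics/scene0.png")
for n,i in(("top",a),("scene",b)): cv2.imwrite(f"pics/{n}0v.png",cv2.resize(i,(800,600),interpolation=cv2.INTER_CUBIC))
for n in("top","scene","wrist"):
    C=cal(n); print(n,C[0].round(1).tolist(),C[1].round(3),ray(C,[[256,192]])[0].round(3),ray(C,[[256,192]])[1].round(3))
print(ctrl.get_obs(),ctrl.hold_point_z)
E
```

```text
top [[466.6, 0.0, 252.4], [0.0, 466.6, 190.7], [0.0, 0.0, 1.0]] [-0.177  0.     0.     0.     0.   ] [ 0.45  -0.016  1.611] [[ 0.075 -0.014 -0.997]]
scene [[470.7, 0.0, 262.0], [0.0, 470.7, 192.7], [0.0, 0.0, 1.0]] [0.011 0.    0.    0.    0.   ] [ 1.452 -0.344  0.902] [[-0.719  0.234 -0.655]]
wrist [[335.1, 0.0, 252.8], [0.0, 335.1, 193.1], [0.0, 0.0, 1.0]] [0.009 0.    0.    0.    0.   ] [0.111 0.619 0.373] [[ 0.255 -0.066 -0.965]]
{'t': 0.1, 'q': array([ 1.16793615e+00,  5.32902451e-02,  1.61413920e+00,  2.26297582e-06,
        1.47600573e+00, -1.18998013e-01]), 'dq': array([ 0.00082063, -0.0015568 , -0.00225653,  0.00046234,  0.00011457,
        0.00060131]), 'effort': array([ 1.69858695e-04, -3.94905567e+01, -3.71361566e+01, -1.71165434e-04,
        4.01897763e-03, -1.59645123e-05]), 'tool_pos': array([0.17481855, 0.59947231, 0.23019678]), 'tool_rot': array([-4.44326727e-01, -3.10952895e+00,  2.79492361e-03]), 'contact_force': array([0.426219  , 0.46382821, 0.1077697 ]), 'wrist_torque': array([0.03425513, 0.04492205, 0.00810716]), 'grip_force': 0.0, 'opening': 0.08552770838216678} 0.0187
```

View pics/top0v.png

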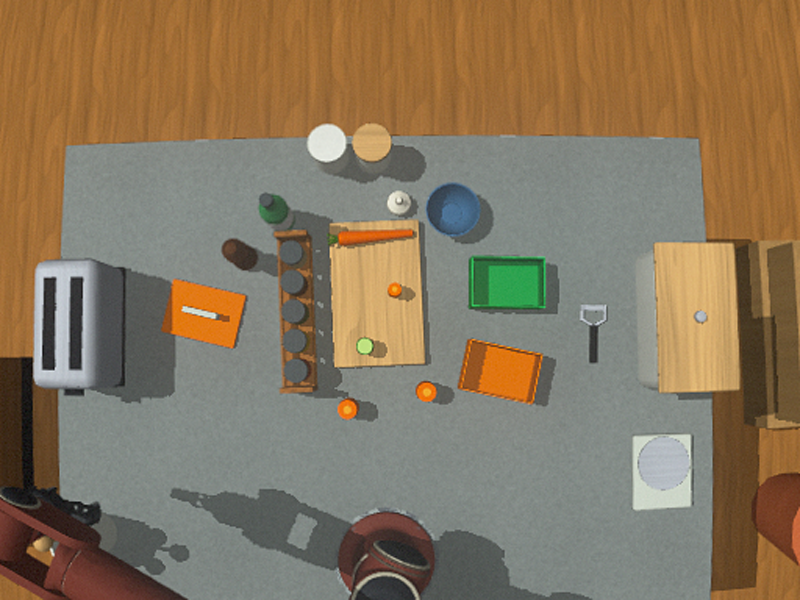

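View pics/scene0v.png

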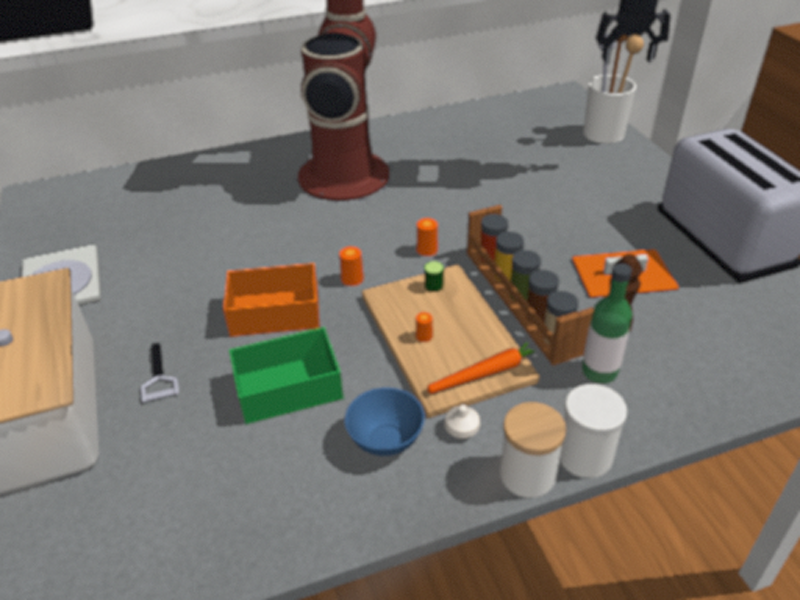

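The top view (800 px scale) shows three upright orange chunks: A (395,290) on the board, B (347,409) and C (427,392) on the bare counter. A fits: it is on the board and the smallest. The cucumber is at (365,346), the lid at (205,313), the green tub at (508,283) and the orange tub at (501,371). Next I measure and confirm in a crop.

Run:
```python
from h import *
for n in("top","scene"):
    im=cv2.imread(f"pics/{n}0.png"); C=cal(n); hsv=cv2.cvtColor(im,cv2.COLOR_BGR2HSV)
    for c,lo,hi in(("orange",(4,170,90),(20,255,255)),("green",(55,130,30),(80,255,255)),("pale",(30,70,120),(54,255,255)),("white",(0,0,200),(180,40,255))):
        m=cv2.inRange(hsv,lo,hi); N,l,s,ce=cv2.connectedComponentsWithStats(m)
        for i in range(1,N):
            if s[i,4]>=25 and 60<ce[i][0]<460 and 110<ce[i][1]<300:
                ct=cv2.findContours((l==i).astype(np.uint8),0,1)[0][0]
                r=cv2.minAreaRect(ct); print(n,c,s[i].tolist(),ce[i].round(1),"rect",np.round(r[0],1),np.round(r[1],1),round(r[2],1), onz(C,[ce[i]],0.03)[0].round(3))
t=cv2.imread("pics/top0.png");s=cv2.imread("pics/scene0.png")
a=cv2.resize(t[155:275,195:355],(800,600),interpolation=cv2.INTER_CUBIC)[:, :]
b=cv2.resize(s[130:250,180:340],(800,600),interpolation=cv2.INTER_CUBIC)
cv2.imwrite("pics/crop.png",np.vstack([cv2.resize(a,(400,300)),cv2.resize(b,(400,300))]))
```

```text
top orange [216, 147, 48, 10, 319] [237.  150.7] rect [239.6 151.3] [ 8.2 47.2] 87.7 [0.712 0.025 0.03 ]
top orange [103, 179, 54, 44, 1532] [130.  200.3] rect [129.8 200.1] [47.6 34.6] 13.4 [0.545 0.393 0.03 ]
top orange [248, 181, 9, 9, 68] [252.1 185. ] rect [252. 185.] [8. 8.] 90.0 [ 0.593 -0.026  0.03 ]
top orange [293, 217, 54, 41, 1593] [319.6 237.3] rect [319.8 237.1] [49.2 32.9] 11.7 [ 0.413 -0.253  0.03 ]
top orange [266, 244, 13, 13, 134] [272.1 250.1] rect [272. 250.] [12. 12.] 90.0 [ 0.372 -0.091  0.03 ]
top orange [216, 255, 13, 13, 130] [222.  261.3] rect [222. 261.] [12. 12.] 90.0 [0.336 0.079 0.03 ]
top green [300, 164, 49, 34, 1514] [324.3 180.7] rect [324.  180.5] [33. 48.] 90.0 [ 0.606 -0.273  0.03 ]
top pale [228, 216, 11, 11, 94] [232.9 221. ] rect [233. 221.] [10. 10.] 90.0 [0.472 0.04  0.03 ]
top white [248, 122, 9, 14, 82] [252.  128.5] rect [251.9 128.3] [ 7.9 13.2] 9.5 [ 0.789 -0.028  0.03 ]
top white [117, 196, 21, 8, 70] [127.  199.5] rect [127.  199.5] [21.1  3.1] 13.2 [0.548 0.404 0.03 ]
top white [428, 278, 14, 16, 74] [437.6 282.5] rect [437.8 282.8] 
[... 719 characters left out ...]
] [306.4 236.6] rect [303.  236.9] [11.7 63.2] 71.6 [0.705 0.029 0.03 ]
scene green [273, 176, 9, 9, 73] [277.3 180.1] rect [277. 180.] [8. 8.] 90.0 [0.467 0.042 0.03 ]
scene green [387, 181, 16, 24, 137] [395.7 193.5] rect [397.2 192.6] [18.8 17. ] 26.6 [0.642 0.329 0.03 ]
scene green [147, 210, 72, 61, 3026] [182.5 239.6] rect [182.8 239.3] [47.5 66. ] 76.0 [ 0.602 -0.269  0.03 ]
scene pale [272, 167, 12, 8, 78] [277.5 170.8] rect [277.5 170.5] [ 7. 11.] 90.0 [0.427 0.058 0.03 ]
scene white [363, 246, 38, 29, 830] [381.6 260.1] rect [381.5 260. ] [38.3 26.9] 18.4 [0.841 0.166 0.03 ]
scene white [290, 259, 17, 18, 183] [298.8 269.2] rect [298.7 269.1] [14.8 15.7] 26.6 [ 0.796 -0.031  0.03 ]
```

View pics/crop.png

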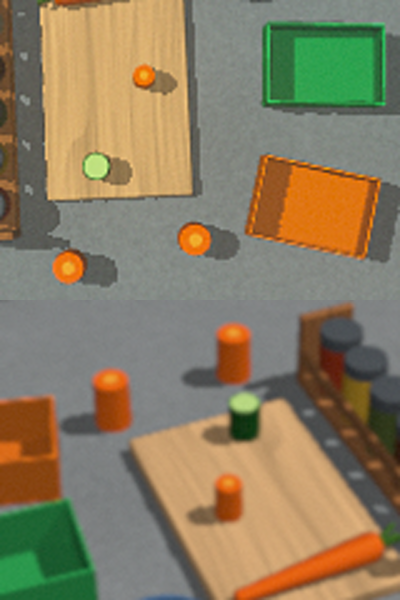

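A measures about 9 px across (31 mm), while B and C are about 13 px (43 mm). So A, the small chunk on the board, is the carrot_chunk. I move to a vantage point over the board.

Request:
jog_arm --deltas '[[-1,[0.1,-0.1,0.2],[0,0,0]],[-1,[0.525,-1,0.2],[0,0,0]],[-1,[0.525,-1,0.2],[0,0,0]],[-1,[0.525,-1,0.2],[0,0,0]],[-1,[0.525,-1,0.2],[0,0,0]],[-1,[0.525,-1,0.2],[0,0,0]],[-1,[0.525,-1,0.2],[0,0,0]],[-1,[0.525,-1,0.2],[0,0,0]],[-1,[0.525,-1,0.2],[0,0,0]],[-1,[0.525,-1,0.2],[0,0,0]],[-1,[0.525,-1,0.2],[0,0,0]],[-1,[0.525,-1,0.2],[0,0,0]]]'

```text
t: 1.1
tool_pos: [0.3864, 0.1962, 0.3117]
tool_rot: [0.451, 3.107, -0.002]
contact_force: [-0.6, 0.4, 0.2]
opening: 0.085
grip_force: 0.0
```

Request:
jog_arm --deltas '[[-1,[0.24,-0.5,0],[0,0,0]],[-1,[0.24,-0.5,0],[0,0,0]],[-1,[0.24,-0.5,0],[0,0,0]],[-1,[0.24,-0.5,0],[0,0,0]],[-1,[0.24,-0.5,0],[0,0,0]],[-1,[0.24,-0.5,0],[0,0,0]],[-1,[0.24,-0.5,0],[0,0,0]],[-1,[0.24,-0.5,0],[0,0,0]],[-1,[0.24,-0.5,0],[0,0,0]]]'

```text
t: 1.85
tool_pos: [0.4806, 0.001, 0.311]
tool_rot: [-0.443, -3.11, -0.001]
contact_force: [0.3, 0.4, 0.9]
opening: 0.0855
grip_force: 0.0
```

Run:
```python
from h import *
np.save("pics/w1_E.npy",cal("wrist")[2]); im=ctrl.get_image("wrist")
cv2.imwrite("pics/w1.png",im[...,::-1])
cv2.imwrite("pics/w1v.png",cv2.resize(im[...,::-1],(768,576),interpolation=cv2.INTER_CUBIC))
print(ctrl.get_obs()["tool_pos"])
```

```text
[0.48053964 0.00128645 0.31119487]
```

View pics/w1v.png

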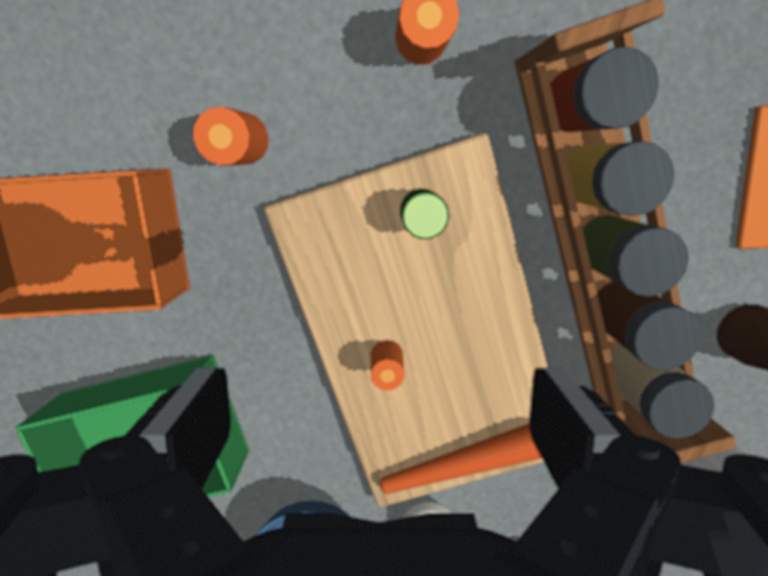

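The wrist view (768 px scale) shows the carrot chunk's top face at (388,376), the cucumber's top at (425,215) and the right part of the orange tub at about (100,240). I triangulate the chunk tops with the top view, and measure the tubs and lid from the top and scene views.

Run:
```python
from h import *
T=cal("top");S=cal("scene");W=list(cal("wrist"));W[2]=np.load("pics/w1_E.npy")
def cent(im,box,lo,hi):
    x,y,w,h=box; hsv=cv2.cvtColor(im,cv2.COLOR_BGR2HSV)[y:y+h,x:x+w]; m=cv2.inRange(hsv,lo,hi)
    N,l,s,c=cv2.connectedComponentsWithStats(m); i=1+np.argmax(s[1:,4]); 
    e=cv2.minEnclosingCircle(np.argwhere(l==i)[:,::-1].astype(np.float32)); return c[i]+[x,y],s[i].tolist(),e
t=cv2.imread("pics/top0.png");w=cv2.imread("pics/w1.png");s=cv2.imread("pics/scene0.png")
# bright cores / top faces
for nm,bt,bw,lo,hi in(("carrot",(240,172,24,26),(240,220,36,45),(5,150,225),(25,255,255)),("cuc",(222,208,24,26),(258,120,48,45),(30,60,150),(54,255,255))):
    a,sa,_=cent(t,bt,lo,hi); b,sb,_=cent(w,bw,lo,hi)
    print(nm,a.round(1),sa,b.round(1),sb,tri(T,a,W,b)[0].round(4),round(tri(T,a,W,b)[1],4),"w@65",onz(W,[b],.065)[0].round(4),"t@65",onz(T,[a],.065)[0].round(4))
print("V",cv2.cvtColor(w,cv2.COLOR_BGR2HSV)[225:265:4,258].tolist())
# quads: tubs rim and lid in top and scene
hsv=cv2.cvtColor(t,cv2.COLOR_BGR2HSV)
for nm,(x,y,ww,h),lo,hi,z in(("otub",(285,210,70,55),(3,150,40),(20,255,255),.065),("gtub",(292,156,66,50),(50,100,20),(85,255,255),.065),("lid",(95,170,70,62),(3,170,150),(20,255,255),.008),("handle",(105,185,50,30),(0,0,170),(180,70,255),.04)):
    m=cv2.inRange(hsv[y:y+h,x:x+ww],lo,hi); m=cv2.morphologyEx(m,cv2.MORPH_CLOSE,np.ones((7,7))) if nm!="handle" else m
    N,l,st,c=cv2.connectedComponentsWithStats(m); i=1+np.argmax(st[1:,4])
    p=cv2.findContours((l==i).astype(np.uint8),0,1)[0][0].reshape(-1,2)+[x,y]
    P=onz(T,p,z)[:,:2].astype(np.float32); r=cv2.minAreaRect(P); print(nm,np.round(r[0],4),np.round(r[1],4),round(r[2],2)); print(cv2.boxPoints(r).round(3).tolist())
```

```text
carrot [252.  184.4] [8, 9, 9, 8, 54] [258.5 249.8] [9, 21, 19, 18, 258] [ 0.5924 -0.0243  0.0664] 0.0026 w@65 [ 0.5934 -0.0232  0.065 ] t@65 [ 0.5922 -0.0255  0.065 ]
cuc [232.9 220.9] [6, 8, 11, 11, 86] [283.5 143.5] [11, 9, 30, 30, 692] [0.4712 0.0397 0.0782] 0.0023 w@65 [0.473  0.0416 0.065 ] t@65 [0.4716 0.039  0.065 ]
V [[16, 98, 206], [10, 200, 107], [10, 197, 110], [10, 195, 110], [9, 190, 226], [11, 184, 222], [16, 160, 234], [16, 160, 234], [10, 190, 226], [15, 104, 211]]
otub [ 0.414  -0.2486] [0.1647 0.1095] 77.21
[[0.34200000762939453, -0.31700000166893005], [0.4490000009536743, -0.3409999907016754], [0.4860000014305115, -0.18000000715255737], [0.3790000081062317, -0.15600000321865082]]
gtub [ 0.6034 -0.2672] [0.1637 0.1114] 89.36
[[0.546999990940094, -0.3479999899864197], [0.6579999923706055, -0.3499999940395355], [0.6600000262260437, -0.1860000044107437], [0.5490000247955322, -0.1850000023841858]]
lid [0.5472 0.4005] [0.1685 0.1199] 76.62
[[0.4690000116825104, 0.3319999873638153], [0.5860000252723694, 0.3050000071525574], [0.625, 0.4690000116825104], [0.5080000162124634, 0.4959999918937683]]
handle [0.5477 0.4024] [0.0757 0.012 ] 76.9
[[0.5329999923706055, 0.367000013589859], [0.5450000166893005, 0.36399999260902405], [0.5619999766349792, 0.43799999356269836], [0.550000011920929, 0.4410000145435333]]
```

Request:
jog_arm --deltas '[[-1,[0.28,-0.0625,-0.1],[0,0,0]],[-1,[0.28,-0.0625,-0.2],[0,0,0]],[-1,[0.28,-0.0625,-0.4],[0,0,0]],[-1,[0.28,-0.0625,-0.4],[0,0,0]],[-1,[0.28,-0.0625,-0.4],[0,0,0]],[-1,[0.28,-0.0625,-0.4],[0,0,0]],[-1,[0.28,-0.0625,-0.4],[0,0,0]],[-1,[0.28,-0.0625,-0.4],[0,0,0]]]'

```text
t: 2.57
tool_pos: [0.5934, -0.0239, 0.1533]
tool_rot: [0.441, 3.108, 0.0]
contact_force: [0.6, 0.1, 1.5]
opening: 0.0854
grip_force: 0.0
```

```bash
cat >> h.py <<'E'
def wshot(nm):
    C=cal("wrist"); im=ctrl.get_image("wrist")[...,::-1].copy(); cv2.imwrite(f"pics/{nm}.png",im); return C,im
def blob(im,lo,hi,near=None,mn=30):
    m=cv2.inRange(cv2.cvtColor(im,cv2.COLOR_BGR2HSV),lo,hi); N,l,s,c=cv2.connectedComponentsWithStats(m)
    k=[i for i in range(1,N) if s[i,4]>=mn]; i=min(k,key=lambda i:np.linalg.norm(c[i]-near)) if near is not None else max(k,key=lambda i:s[i,4])
    return c[i],s[i],(l==i)
E
python3 - <<'E'
from h import *
C,im=wshot("w2"); W=list(C);W[2]=np.load("pics/w1_E.npy")
print(ctrl.get_obs()["tool_pos"])
for nm,u1,lo,hi,P in(("carrot",(258.5,249.8),(5,150,200),(25,255,255),(.593,-.024,.065)),("cuc",(283.5,143.5),(30,60,150),(54,255,255),(.4725,.041,.065))):
    g=proj(C,[P])[0]; 
    if not(0<g[0]<512 and -5<g[1]<384): print(nm,"out",g); continue
    c,s,_=blob(im,lo,hi,g); print(nm,g,c,s,tri(W,u1,C,c),onz(C,[c],.065))
E
```

```text
[ 0.59421892 -0.02427277  0.15479614]
carrot [251.02964344 195.87523445] [251.4137931  196.70114943] [244 190  16  14 174] (array([ 0.59428051, -0.02374019,  0.06297886]), np.float64(0.0006854655512891708)) [[ 0.59366963 -0.02390871  0.065     ]]
cuc out [297.85107556 -15.59534899]
```

Request:
jog_arm --deltas '[[-1,[0,0,-0.1],[0,0,0]],[-1,[0,0,-0.2],[0,0,0]],[-1,[0,0,-0.26],[0,0,0]],[-1,[0,0,-0.29],[0,0,0]],[-1,[0,0,-0.305],[0,0,0]],[-1,[0,0,-0.305],[0,0,0]],[1,[0,0,-0.305],[0,0,0]],[1,[0,0,-0.305],[0,0,0]],[1,[0,0,-0.305],[0,0,0]],[1,[0,0,-0.305],[0,0,0]],[1,[0,0,-0.305],[0,0,0]],[1,[0,0,-0.305],[0,0,0]]]' --squeeze 35

```text
t: 3.62
tool_pos: [0.594, -0.0252, 0.0307]
tool_rot: [0.444, 3.108, -0.0]
contact_force: [-0.2, 0.3, 4.2]
opening: 0.0284
grip_force: 35.2
```

Request:
jog_arm --deltas '[[1,[0,0,0.05],[0,0,0]],[1,[0,0,0.15],[0,0,0]],[1,[0,0,0.25],[0,0,0]],[1,[0,0,0.35],[0,0,0]],[1,[-0.07,-0.08,0.375],[0,0,0]],[1,[-0.14,-0.17,0.375],[0,0,0]],[1,[-0.21,-0.26,0.375],[0,0,0]],[1,[-0.28,-0.35,0.375],[0,0,0]],[1,[-0.35,-0.44,0.375],[0,0,0]],[1,[-0.42,-0.52,0.375],[0,0,0]],[1,[-0.45,-0.56,0.375],[0,0,0]],[1,[-0.45,-0.56,0.375],[0,0,0]]]'

```text
t: 4.62
tool_pos: [0.4094, -0.2532, 0.1791]
tool_rot: [-0.455, -3.107, 0.004]
contact_force: [0.2, -0.9, -0.8]
opening: 0.0286
grip_force: 34.8
```

Run:
```python
from h import *
C,im=wshot("w3"); o=ctrl.get_obs(); print(o["tool_pos"],o["opening"],o["grip_force"])
cv2.imwrite("pics/w3v.png",im)
```

```text
[ 0.41099036 -0.2512358   0.17915608] 0.028793968234343686 34.81141895055771
```

View pics/w3v.png

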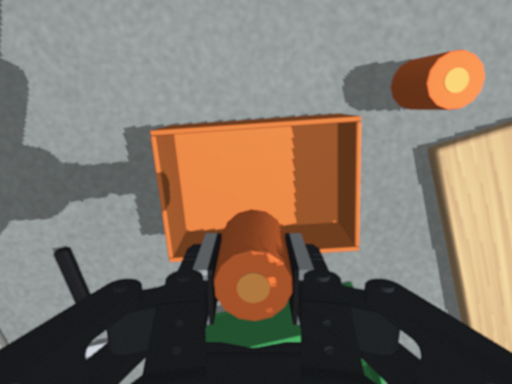

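The wrist view shows the carrot held between the pads, over the orange tub (rim corners about (152,130), (361,116), (359,248)). I lower it and release.

Request:
jog_arm --deltas '[[1,[0,0,-0.1],[0,0,0]],[1,[0,0,-0.2],[0,0,0]],[1,[0,0,-0.28],[0,0,0]],[1,[0,0,-0.34],[0,0,0]],[1,[0,0,-0.38],[0,0,0]],[1,[0,0,-0.405],[0,0,0]],[1,[0,0,-0.405],[0,0,0]],[1,[0,0,-0.405],[0,0,0]],[-0.3,[0,0,-0.405],[0,0,0]],[-0.3,[0,0,-0.405],[0,0,0]],[-0.3,[0,0,-0.405],[0,0,0]],[-0.3,[0,0,-0.405],[0,0,0]]]'

```text
t: 5.67
tool_pos: [0.4134, -0.2493, 0.0179]
tool_rot: [0.444, 3.109, -0.001]
contact_force: [0.4, -0.5, -0.1]
opening: 0.0553
grip_force: 0.0
```

Request:
jog_arm --deltas '[[-0.3,[0,0,0.08],[0,0,0]],[-0.3,[0,0,0.18],[0,0,0]],[-0.6,[0,0,0.28],[0,0,0]],[-1,[0,0,0.38],[0,0,0]],[-1,[0,0,0.47],[0,0,0]],[-1,[0,0,0.5],[0,0,0]],[-1,[0,0,0.5],[0,0,0]]]'

```text
t: 6.25
tool_pos: [0.415, -0.2507, 0.2228]
tool_rot: [0.443, 3.102, -0.008]
contact_force: [0.3, -0.2, 0.1]
opening: 0.0853
grip_force: 0.0
```

Run:
```python
from h import *
o=ctrl.get_obs(); C,im=wshot("w4"); print(o["tool_pos"],o["opening"],cv2.imwrite("pics/w4v.png",im)); np.save("pics/w4_E.npy",C[2])
for n in (.02,.05):print(proj(C,[[.414,-.249,n]]))
```

```text
[ 0.41496427 -0.25067202  0.22279939] 0.08525983521114737 True
[[253.77525576 163.34120305]]
[[253.75586259 169.28518449]]
```

View pics/w4v.png

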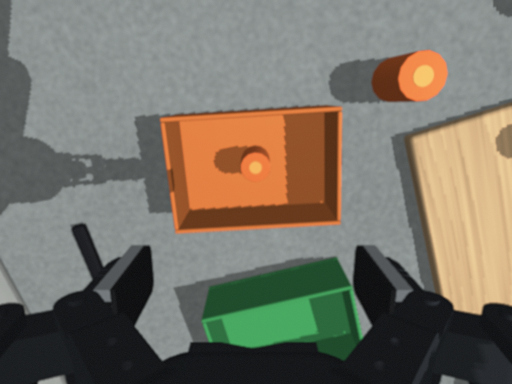

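The carrot stands in the orange tub at (255,167). The rim corners show at about (161,119), (342,107), (340,223) and (177,232). Next is the cucumber.

Request:
jog_arm --deltas '[[-1,[0.02,0.1,0],[0,0,0]],[-1,[0.04,0.2,0],[0,0,0]],[-1,[0.06,0.3,0],[0,0,0]],[-1,[0.08,0.4,0],[0,0,0]],[-1,[0.1,0.5,-0.05],[0,0,0]],[-1,[0.12,0.6,-0.1],[0,0,0]],[-1,[0.14,0.69,-0.15],[0,0,0]],[-1,[0.15,0.725,-0.16],[0,0,0]],[-1,[0.15,0.725,-0.16],[0,0,0]],[-1,[0.15,0.725,-0.16],[0,0,0]]]'

```text
t: 7.13
tool_pos: [0.4708, 0.042, 0.1497]
tool_rot: [-0.439, -3.104, 0.001]
contact_force: [0.6, 0.4, 0.5]
opening: 0.0851
grip_force: 0.0
```

Run:
```python
from h import *
C,im=wshot("w5"); W=list(C);W[2]=np.load("pics/w1_E.npy"); print(ctrl.get_obs()["tool_pos"])
g=proj(C,[(.473,.041,.065)])[0]; c,s,_=blob(im,(30,60,150),(54,255,255),g); print(g,c,s,tri(W,(283.5,143.5),C,c),onz(C,[c],.065))
```

```text
[0.47161403 0.04110157 0.15099178]
[251.01972156 201.95346152] [250.93261777 201.87298748] [ 228  180   47   45 1677] (array([0.47243947, 0.04128896, 0.06721988]), np.float64(0.00038855719755701425)) [[0.47292554 0.0409573  0.065     ]]
```

Request:
jog_arm --deltas '[[-1,[0,0,-0.1],[0,0,0]],[-1,[0,0,-0.2],[0,0,0]],[-1,[0,0,-0.26],[0,0,0]],[-1,[0,0,-0.29],[0,0,0]],[-1,[0,0,-0.31],[0,0,0]],[-1,[0,0,-0.31],[0,0,0]],[1,[0,0,-0.31],[0,0,0]],[1,[0,0,-0.31],[0,0,0]],[1,[0,0,-0.31],[0,0,0]],[1,[0,0,-0.31],[0,0,0]],[1,[0,0,-0.31],[0,0,0]],[1,[0,0,-0.31],[0,0,0]]]' --squeeze 40

```text
t: 8.18
tool_pos: [0.4742, 0.0408, 0.0308]
tool_rot: [0.444, 3.107, -0.0]
contact_force: [-1.1, -0.5, 6.7]
opening: 0.0351
grip_force: 39.9
```

Request:
jog_arm --deltas '[[1,[0,0,0.05],[0,0,0]],[1,[0,0,0.15],[0,0,0]],[1,[0,0,0.25],[0,0,0]],[1,[0,0,0.34],[0,0,0]],[1,[0.03,-0.08,0.375],[0,0,0]],[1,[0.07,-0.17,0.375],[0,0,0]],[1,[0.11,-0.26,0.375],[0,0,0]],[1,[0.15,-0.35,0.375],[0,0,0]],[1,[0.19,-0.44,0.375],[0,0,0]],[1,[0.23,-0.53,0.375],[0,0,0]],[1,[0.27,-0.62,0.375],[0,0,0]],[1,[0.3,-0.7,0.375],[0,0,0]]]'

```text
t: 9.18
tool_pos: [0.5935, -0.2412, 0.1787]
tool_rot: [-0.445, -3.11, -0.0]
contact_force: [0.4, 1.1, -0.7]
opening: 0.035
grip_force: 40.1
```

Request:
jog_arm --deltas '[[1,[0.025,-0.07,0],[0,0,0]],[1,[0.025,-0.07,-0.1],[0,0,0]],[1,[0.025,-0.07,-0.2],[0,0,0]],[1,[0.025,-0.07,-0.28],[0,0,0]],[1,[0.025,-0.07,-0.34],[0,0,0]],[1,[0.025,-0.07,-0.38],[0,0,0]],[1,[0.025,-0.07,-0.405],[0,0,0]],[1,[0.025,-0.07,-0.405],[0,0,0]],[1,[0.025,-0.07,-0.405],[0,0,0]],[-0.5,[0.025,-0.07,-0.405],[0,0,0]],[-0.5,[0.025,-0.07,-0.405],[0,0,0]],[-0.5,[0.025,-0.07,-0.405],[0,0,0]]]'

```text
t: 10.18
tool_pos: [0.6035, -0.2672, 0.0181]
tool_rot: [0.444, 3.109, -0.001]
contact_force: [0.6, 0.3, -0.1]
opening: 0.064
grip_force: 0.0
```

Request:
jog_arm --deltas '[[-0.5,[0,0,0],[0,0,0]],[-0.5,[0,0,0.08],[0,0,0]],[-0.5,[0,0,0.18],[0,0,0]],[-0.6,[0,0,0.28],[0,0,0]],[-1,[0,0,0.38],[0,0,0]],[-1,[0,0,0.47],[0,0,0]],[-1,[0,0,0.57],[0,0,0]],[-1,[0,0,0.6],[0,0,0]],[-1,[0,0,0.6],[0,0,0]]]'

```text
t: 10.93
tool_pos: [0.6052, -0.2683, 0.2643]
tool_rot: [0.443, 3.1, -0.007]
contact_force: [0.3, -0.3, -0.5]
opening: 0.0855
grip_force: 0.0
```

Run:
```python
from h import *
o=ctrl.get_obs(); C,im=wshot("w6"); t=ctrl.get_image("top")[...,::-1]; cv2.imwrite("pics/top6.png",t); print(o["tool_pos"],o["opening"])
cv2.imwrite("pics/v6.png",np.hstack([cv2.resize(im,(400,300)),cv2.resize(t[130:280,190:390],(400,300))]))
```

```text
[ 0.60522505 -0.26826519  0.26429726] 0.08547056768176482
```

View pics/v6.png

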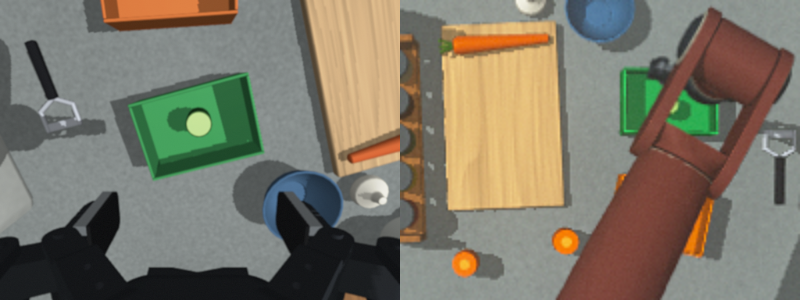

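Both chunks are placed: the cucumber's top shows at (198,124) in the left panel, inside the green tub. Now over to the lid, turning the tool -87° on the way, while I refine the tub from w4.

Request:
jog_arm --deltas '[[-1,[-0.01,0.1,0.04],[0,0,-0.035]],[-1,[-0.02,0.2,0.08],[0,0,-0.07]],[-1,[-0.03,0.3,0.1],[0,0,-0.105]],[-1,[-0.04,0.4,0.1],[0,0,-0.14]],[-1,[-0.05,0.5,0.1],[0,0,-0.175]],[-1,[-0.06,0.6,0.1],[0,0,-0.21]],[-1,[-0.07,0.7,0.1],[0,0,-0.245]],[-1,[-0.08,0.8,0.1],[0,0,-0.28]],[-1,[-0.09,0.9,0.1],[0,0,-0.315]],[-1,[-0.1,1,0.1],[0,0,-0.35]],[-1,[-0.1,1,0.1],[0,0,-0.385]],[-1,[-0.1,1,0.1],[0,0,-0.4]]]'

```text
t: 12.03
tool_pos: [0.5612, 0.1354, 0.2934]
tool_rot: [-2.185, -2.252, 0.007]
contact_force: [-0.4, -0.8, 0.0]
opening: 0.0854
grip_force: 0.0
```

Request:
jog_arm --deltas '[[-1,[-0.01,0.1,-0.02],[0,0,-0.03]],[-1,[-0.02,0.2,-0.05],[0,0,-0.06]],[-1,[-0.03,0.3,-0.08],[0,0,-0.083]],[-1,[-0.04,0.4,-0.12],[0,0,-0.083]],[-1,[-0.04,0.5,-0.12],[0,0,-0.083]],[-1,[-0.04,0.6,-0.12],[0,0,-0.083]],[-1,[-0.04,0.665,-0.12],[0,0,-0.083]],[-1,[-0.04,0.67,-0.12],[0,0,-0.083]],[-1,[-0.04,0.67,-0.12],[0,0,-0.083]],[-1,[-0.04,0.67,-0.12],[0,0,-0.083]]]'

```text
t: 12.87
tool_pos: [0.5462, 0.4001, 0.2466]
tool_rot: [-2.462, -1.951, 0.007]
contact_force: [0.4, -0.3, -0.4]
opening: 0.0856
grip_force: 0.0
```

```bash
cat >> h.py <<'E'
def quad(m,C,z):
    p=cv2.findContours(m.astype(np.uint8),0,1)[0]; p=max(p,key=cv2.contourArea).reshape(-1,2)
    P=onz(C,p,z)[:,:2].astype(np.float32); r=cv2.minAreaRect(P); b=cv2.boxPoints(r)
    e=max((b[1]-b[0],b[2]-b[1]),key=np.linalg.norm); 
    if e[1]<0:e=-e
    return np.round(r[0],4),np.round(r[1],4),"from y toward x deg",round(float(np.degrees(np.arctan2(e[0],e[1]))),2)
E
python3 - <<'E'
from h import *
from scipy.spatial.transform import Rotation as R
o=ctrl.get_obs(); C,im=wshot("w7"); np.save("pics/w7_E.npy",C[2]); M=R.from_rotvec(o["tool_rot"]).as_matrix(); print(o["tool_pos"],o["q"].round(2),"tool y",M[:,1].round(3),"toolz",M[:,2].round(3))
c,s,m=blob(im,(3,150,100),(20,255,255),proj(C,[[.547,.4,.008]])[0],500); print("lid",s,quad(m|0>0,C,.008))
c,s,m=blob(im,(0,0,150),(180,70,255),proj(C,[[.547,.4,.04]])[0],100); print("handle",c,s,quad(m,C,.04))
W=list(C);W[2]=np.load("pics/w4_E.npy"); w=cv2.imread("pics/w4.png")
m=cv2.inRange(cv2.cvtColor(w,cv2.COLOR_BGR2HSV),(3,130,40),(20,255,255)); m[:,350:]=0; m[245:]=0; print("otub w4",quad(m,W,.065))
cv2.imwrite("pics/w7v.png",im)
E
```

```text
[0.54621205 0.40006798 0.24656001] [ 0.52  0.17  1.46 -0.    1.51  0.75] tool y [ 0.974 -0.228 -0.003] toolz [-0.003 -0.003 -1.   ]
lid [  200    80   111   148 14260] (array([0.5496, 0.4039]), array([0.1696, 0.1195]), 'from y toward x deg', 13.5)
handle [254.8565445  160.15183246] [249 123  13  76 955] (array([0.5502, 0.4051]), array([0.0799, 0.0128]), 'from y toward x deg', 13.46)
otub w4 (array([ 0.4134, -0.2491]), array([0.159 , 0.1105]), 'from y toward x deg', 12.84)
```

View pics/w7v.png

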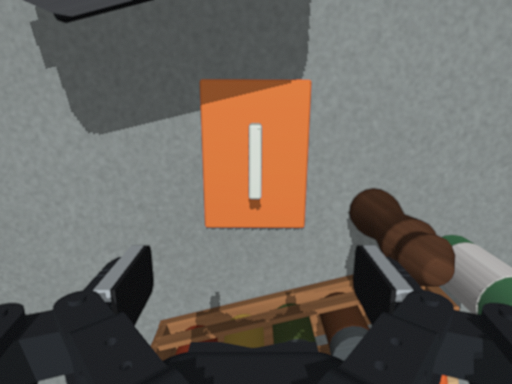

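The lid is seen whole at (200–310, 80–228) with its handle centred at (255,160). The mill is well clear at (400,235). I descend halfway to check the height, then grasp.

Request:
jog_arm --deltas '[[-1,[0.0075,0.009,-0.1],[0,0,-0.001]],[-1,[0.0075,0.009,-0.2],[0,0,-0.001]],[-1,[0.0075,0.009,-0.25],[0,0,-0.001]],[-1,[0.0075,0.009,-0.25],[0,0,-0.001]],[-1,[0.0075,0.009,-0.25],[0,0,-0.001]]]'

```text
t: 13.33
tool_pos: [0.5495, 0.4027, 0.1477]
tool_rot: [-2.467, -1.945, 0.006]
contact_force: [0.7, -0.0, 0.8]
opening: 0.0849
grip_force: 0.0
```

Run:
```python
from h import *
o=ctrl.get_obs(); C,im=wshot("w8"); W=list(C);W[2]=np.load("pics/w7_E.npy"); w=cv2.imread("pics/w7.png"); print(o["tool_pos"])
def ends(im,C):
    c,s,m=blob(im,(0,0,150),(180,70,255),proj(C,[[.55,.405,.04]])[0],100); b=cv2.boxPoints(cv2.minAreaRect(np.argwhere(m)[:,::-1].astype(np.float32))); b=b[np.argsort(b[:,1])]
    print(quad(m,C,.04)); return b[:2].mean(0),b[2:].mean(0)
def cor(im,C):
    c,s,m=blob(im,(3,150,90),(20,255,255),proj(C,[[.55,.405,.008]])[0],500); print(s,quad(m,C,.008)); p=max(cv2.findContours(m.astype(np.uint8),0,1)[0],key=cv2.contourArea).reshape(-1,2); return [p[np.argmax(p@d)] for d in([1,-1],[-1,-1],[1,1],[-1,1])]
for a,b in zip(ends(w,W),ends(im,C)): print("handle end",a,b,tri(W,a,C,b))
for a,b in zip(cor(w,W),cor(im,C)): print("lid corner",a,b,tri(W,a,C,b))
```

```text
[0.54947108 0.40271675 0.14770454]
(array([0.5502, 0.4051]), array([0.0799, 0.0128]), 'from y toward x deg', 13.46)
(array([0.5498, 0.4054]), array([0.079 , 0.0128]), 'from y toward x deg', 13.35)
handle end [255. 123.] [251.5 137. ] (array([0.5592184 , 0.4445792 , 0.04823694]), np.float64(0.0002135542978286115))
handle end [255. 198.] [251.5 236. ] (array([0.54026854, 0.36507353, 0.0355552 ]), np.float64(0.0009668364269464553))
[  200    80   111   148 14260] (array([0.5496, 0.4039]), array([0.1696, 0.1195]), 'from y toward x deg', 13.5)
[  178    76   150   194 24779] (array([0.5497, 0.4044]), array([0.1703, 0.1201]), 'from y toward x deg', 13.5)
lid corner [310  82] [326  78] (array([0.62637459, 0.47120366, 0.00935106]), np.float64(0.0014242070469358238))
lid corner [201  80] [179  77] (array([0.51251724, 0.49998286, 0.0067    ]), np.float64(0.0007000162339881221))
lid corner [302 226] [315 268] (array([0.58649721, 0.31059291, 0.0108309 ]), np.float64(0.0004445851248782551))
lid corner [206 225] [189 267] (array([0.47340232, 0.3377274 , 0.00877483]), np.float64(0.00029905737690590317))
```

Request:
jog_arm --deltas '[[-1,[0,0.001,-0.1],[0,0,0]],[-1,[0,0.001,-0.19],[0,0,0]],[-1,[0,0.001,-0.26],[0,0,0]],[-1,[0,0.001,-0.31],[0,0,0]],[-1,[0,0.001,-0.335],[0,0,0]],[-1,[0,0.001,-0.335],[0,0,0]],[0.3,[0,0.001,-0.335],[0,0,0]],[0.5,[0,0.001,-0.335],[0,0,0]],[1,[0,0.001,-0.335],[0,0,0]],[1,[0,0.001,-0.335],[0,0,0]],[1,[0,0.001,-0.335],[0,0,0]],[1,[0,0.001,-0.335],[0,0,0]]]' --squeeze 60

```text
t: 14.38
tool_pos: [0.5502, 0.4053, 0.0164]
tool_rot: [-2.465, -1.947, -0.001]
contact_force: [-5.4, -2.9, 10.5]
opening: 0.0132
grip_force: 59.7
```

Request:
jog_arm --deltas '[[1,[0,0,0.01],[0,0,0]],[1,[0,0,0.03],[0,0,0]],[1,[0,0,0.07],[0,0,0]],[1,[0,0,0.12],[0,0,0]],[1,[0,0,0.18],[0,0,0]],[1,[0,0,0.25],[0,0,0]],[1,[0,0,0.32],[0,0,0]],[1,[0,0,0.39],[0,0,0]],[1,[0,0,0.46],[0,0,0]],[1,[0,0,0.52],[0,0,0]],[1,[0,0,0.55],[0,0,0]],[1,[0,0,0.55],[0,0,0]]]'

```text
t: 15.38
tool_pos: [0.5517, 0.4059, 0.241]
tool_rot: [2.464, 1.947, 0.013]
contact_force: [1.0, 0.1, -1.3]
opening: 0.0126
grip_force: 61.0
```

Run:
```python
from h import *
o=ctrl.get_obs(); C,im=wshot("w9"); print(o["tool_pos"],o["tool_rot"],o["opening"],o["grip_force"],o["contact_force"],o["wrist_torque"])
cv2.imwrite("pics/w9v.png",im)
```

```text
[0.55165751 0.40593545 0.24102782] [2.464083   1.94680164 0.01304383] 0.012574363562542282 61.01419687271118 [ 1.02061017  0.07454483 -1.27764974] [ 0.00288501 -0.00127221  0.02141598]
```

View pics/w9v.png

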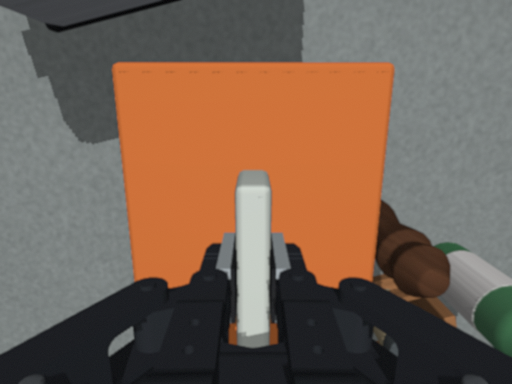

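The lid is gripped, square and level in the view, with its far edge at row 65 from (113,65) to (393,65). I carry it over the rack at about 0.22 m.

Request:
jog_arm --deltas '[[1,[-0.005,-0.03,0],[0,0,0]],[1,[-0.02,-0.09,0],[0,0,0]],[1,[-0.035,-0.17,0],[0,0,0]],[1,[-0.055,-0.25,0],[0,0,0]],[1,[-0.07,-0.33,0],[0,0,0]],[1,[-0.085,-0.41,0],[0,0,0]],[1,[-0.105,-0.49,0],[0,0,0]],[1,[-0.12,-0.57,0],[0,0,0]],[1,[-0.135,-0.65,0],[0,0,0]],[1,[-0.155,-0.73,0],[0,0,0]],[1,[-0.17,-0.81,0],[0,0,0]],[1,[-0.19,-0.9,0],[0,0,0]]]'

```text
t: 16.43
tool_pos: [0.4717, 0.0436, 0.2322]
tool_rot: [-2.462, -1.946, 0.006]
contact_force: [1.2, -0.1, -0.9]
opening: 0.0132
grip_force: 61.0
```

Request:
jog_arm --deltas '[[1,[-0.02,-0.08,0],[0,0,0.003]],[1,[-0.035,-0.16,0],[0,0,0.003]],[1,[-0.05,-0.24,0],[0,0,0.003]],[1,[-0.07,-0.32,0],[0,0,0.003]],[1,[-0.085,-0.4,0],[0,0,0.003]],[1,[-0.105,-0.48,0],[0,0,0.003]],[1,[-0.12,-0.56,0],[0,0,0.003]],[1,[-0.135,-0.63,0],[0,0,0.003]],[1,[-0.145,-0.69,0],[0,0,0.003]],[1,[-0.15,-0.72,0],[0,0,0.003]],[1,[-0.15,-0.735,0],[0,0,0.003]],[1,[-0.15,-0.735,0],[0,0,0.003]]]'

```text
t: 17.43
tool_pos: [0.4131, -0.2491, 0.2336]
tool_rot: [-2.455, -1.955, 0.001]
contact_force: [0.2, 0.7, -2.3]
opening: 0.0128
grip_force: 61.0
```

Request:
jog_arm --deltas '[[1,[0,0,-0.05],[0,0,0]],[1,[0,0,-0.1],[0,0,0]],[1,[0,0,-0.15],[0,0,0]],[1,[0,0,-0.19],[0,0,0]],[1,[0,0,-0.22],[0,0,0]],[1,[0,0,-0.24],[0,0,0]],[1,[0,0,-0.25],[0,0,0]],[1,[0,0,-0.25],[0,0,0]],[1,[0,0,-0.25],[0,0,0]]]'

```text
t: 18.18
tool_pos: [0.4145, -0.2491, 0.136]
tool_rot: [2.455, 1.959, 0.0]
contact_force: [-0.8, 0.2, -1.0]
opening: 0.0129
grip_force: 61.1
```

```bash
cat > m.py <<'E'
from h import *
import sys
from scipy.spatial.transform import Rotation as R
n=sys.argv[1]; zl=float(sys.argv[2])  # lid top height
o=ctrl.get_obs(); M=R.from_rotvec(o["tool_rot"]).as_matrix(); print(o["t"],o["tool_pos"].round(4),"toolx",M[:,0].round(4),"toolz",M[:,2].round(4),o["grip_force"],o["opening"],o["contact_force"])
C,im=wshot("w"+n)
for k in("top","scene"): cv2.imwrite(f"pics/{k}{n}.png",ctrl.get_image(k)[...,::-1])
T=cal("top"); t=cv2.imread(f"pics/top{n}.png")
m=cv2.inRange(cv2.cvtColor(t,cv2.COLOR_BGR2HSV),(3,150,120),(20,255,255)); m[:205]=0;m[275:]=0;m[:,:280]=0;m[:,365:]=0
ct=np.vstack([c for c in cv2.findContours(m,0,1)[0] if len(c)>8]).reshape(-1,2); P=onz(T,ct,zl)[:,:2].astype(np.float32); print("top lid",cv2.minAreaRect(P))
s=cv2.imread(f"pics/scene{n}.png"); 
cv2.imwrite(f"pics/v{n}.png",np.vstack([np.hstack([cv2.resize(im,(400,300)),cv2.resize(t[190:280,270:390],(400,300))]),cv2.resize(s[120:270,100:300],(400,300)).repeat(1,axis=0) if 0 else np.hstack([cv2.resize(s[140:260,120:280],(400,300)),np.zeros((300,400,3),np.uint8)])]))
E
python3 m.py 10 0.123
```

```text
18.1833 [ 0.4145 -0.2491  0.136 ] toolx [ 2.219e-01  9.751e-01 -4.000e-04] toolz [ 8.e-04 -6.e-04 -1.e+00] 61.133283376693726 0.012914930630105383 [-0.79805526  0.1840074  -0.9665585 ]
top lid ((0.41467249393463135, -0.2499510794878006), (0.17852111160755157, 0.1214643344283104), 77.0988998413086)
```

View pics/v10.png

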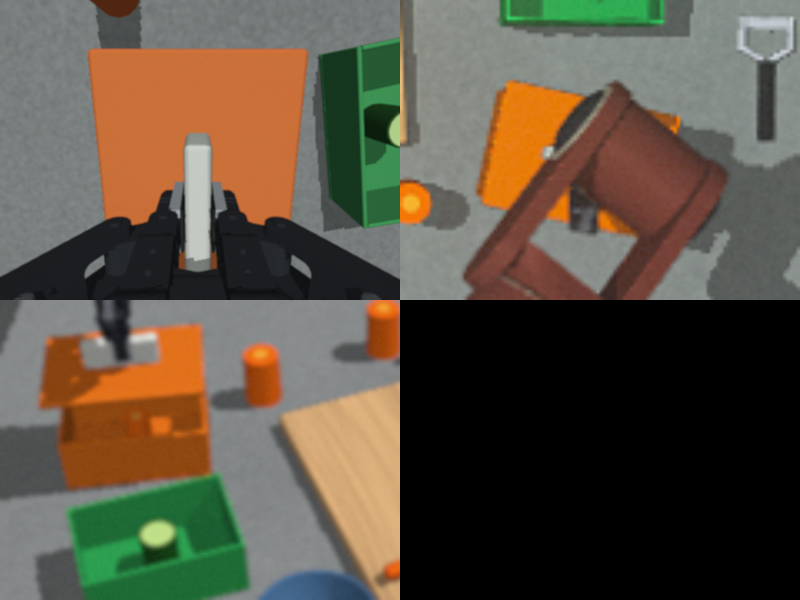

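The lid hangs level over the orange tub, clear of it. Next I check its offset and height in the grip from the corner seen in all three views, and re-measure the tub rim.

```bash
cat > c.py <<'E'
from h import *
import sys
from scipy.spatial.transform import Rotation as R
n=sys.argv[1]; o=ctrl.get_obs(); C=cal("wrist");T=cal("top");S=cal("scene"); p=o["tool_pos"]; M=R.from_rotvec(o["tool_rot"]).as_matrix()
w,t,s=[cv2.imread(f"pics/{k}{n}.png") for k in("w","top","scene")]
def ct(im,box,lo=(3,150,150)):
    x0,y0,x1,y1=box; m=np.zeros(im.shape[:2],np.uint8); m[y0:y1,x0:x1]=cv2.inRange(cv2.cvtColor(im,cv2.COLOR_BGR2HSV),lo,(20,255,255))[y0:y1,x0:x1]
    return max(cv2.findContours(m,0,1)[0],key=cv2.contourArea).reshape(-1,2)
cw=ct(w,(90,30,420,250),(3,150,110)); R1=cw[np.argmax(cw@[1,-1])]+[.5,-.5]; L1=cw[np.argmax(cw@[-1,-1])]+[-.5,-.5]
ctp=ct(t,(290,205,365,275)); a=ctp[np.argmax(ctp@[-.4,-1])]+[0,-.5]
cs=ct(s,(125,145,215,215),(3,150,200)); b=cs[np.argmax(cs@[1,.6])]+[.5,.5]
print("wrist corners",R1,L1,"top",a,"scene",b)
print("wr-top",tri(C,R1,T,a),"wr-scene",tri(C,R1,S,b))
zl=p[2]-.0155+.008
for u in(L1,R1): q=M.T@(onz(C,[u],zl)[0]-p); print("tool frame",q.round(4))
E
python3 c.py 10
python3 - <<'E'
from h import *
from itertools import product
W=list(cal("wrist"));W[2]=np.load("pics/w4_E.npy"); w=cv2.imread("pics/w4.png"); T=cal("top"); t=cv2.imread("pics/top0.png")
def cor(im,box):
    x0,y0,x1,y1=box; m=np.zeros(im.shape[:2],np.uint8); m[y0:y1,x0:x1]=cv2.inRange(cv2.cvtColor(im,cv2.COLOR_BGR2HSV),(3,130,40),(20,255,255))[y0:y1,x0:x1]
    b=cv2.approxPolyDP(cv2.convexHull(max(cv2.findContours(cv2.morphologyEx(m,3,np.ones((5,5))),0,1)[0],key=cv2.contourArea)),6,True).reshape(-1,2).astype(float); return b
a=cor(w,(140,90,350,245)); b=cor(t,(285,210,355,265)); print(a.tolist(),b.tolist())
pa=onz(W,a,.065);pb=onz(T,b,.065)
for u,x in zip(a,pa):
    j=np.argmin(np.linalg.norm(pb-x,axis=1)); q=tri(W,u,T,b[j]); print(x.round(4),pb[j].round(4),q[0].round(4),round(q[1],4))
print("means",pa.mean(0),pb.mean(0))
E
```

```text
wrist corners [392.5  64.5] [114.5  63.5] top [303.  213.5] scene [200.5 176.5]
wr-top (array([ 0.49103656, -0.18409019,  0.13107883]), np.float64(0.004288638914721036)) wr-scene (array([ 0.49141822, -0.1826215 ,  0.12807453]), np.float64(0.001162357383995902))
tool frame [ 0.0833 -0.0572  0.0073]
tool frame [0.0828 0.0595 0.0075]
[[341.0, 108.0], [339.0, 223.0], [176.0, 232.0], [160.0, 118.0]] [[299.0, 217.0], [346.0, 226.0], [341.0, 257.0], [293.0, 248.0]]
[ 0.3802 -0.1603  0.065 ] [ 0.3798 -0.1587  0.065 ] [ 0.3801 -0.1593  0.0614] 0.001
[ 0.484  -0.1847  0.065 ] [ 0.4821 -0.1802  0.065 ] [ 0.4834 -0.1824  0.0634] 0.0048
[ 0.4491 -0.3374  0.065 ] [ 0.4499 -0.3374  0.065 ] [ 0.4499 -0.338   0.0628] 0.0003
[ 0.344 -0.314  0.065] [ 0.3472 -0.3186  0.065 ] [ 0.3431 -0.3301  0.0071] 0.0006
means [ 0.41433476 -0.2490945   0.065     ] [ 0.41477414 -0.2487145   0.065     ]
```

Request:
jog_arm --deltas '[[1,[0,0,-0.025],[0,0,0]],[1,[0,0,-0.05],[0,0,0]],[1,[0,0,-0.075],[0,0,0]],[1,[0,0,-0.09],[0,0,0]],[1,[0,0,-0.1],[0,0,0]],[1,[0,0,-0.1],[0,0,0]],[1,[0,0,-0.1],[0,0,0]],[1,[0,0,-0.1],[0,0,0]],[1,[0,0,-0.1],[0,0,0]],[1,[0,0,-0.1],[0,0,0]],[1,[0,0,-0.1],[0,0,0]],[1,[0,0,-0.1],[0,0,0]]]'

```text
t: 19.33
tool_pos: [0.4141, -0.2491, 0.0956]
tool_rot: [2.455, 1.959, 0.0]
contact_force: [-0.3, 0.2, -1.9]
opening: 0.0129
grip_force: 61.1
```

```bash
python3 m.py 11 0.088; python3 c.py 11
python3 - <<'E'
from h import *
s=cv2.imread("pics/scene11.png"); cv2.imwrite("pics/v11s.png",cv2.resize(s[145:235,125:225],(666,600),interpolation=cv2.INTER_CUBIC)); S=cal("scene")
# predicted scene pixels of front (+x) long edge midpoint: lid underside/top and rim
c=np.array([.414,-.249]); ex=np.array([.975,-.222]); ey=np.array([.222,.975])
for n,h,a,b in(("lid",(.088,.08),.061,.086),("rim",(.065,),.055,.08)):
  for z in h: print(n,z,[proj(S,[[*(c+ex*a+ey*k),z]])[0].round(1).tolist() for k in(-b,0,b)])
E
```

```text
19.3333 [ 0.4141 -0.2491  0.0956] toolx [ 2.222e-01  9.750e-01 -3.000e-04] toolz [ 4.e-04 -4.e-04 -1.e+00] 61.13324761390686 0.012914338759533307 [-0.2677944   0.23314395 -1.90581103]
top lid ((0.41346344351768494, -0.2511652410030365), (0.17425721883773804, 0.12120181322097778), 77.32283020019531)
wrist corners [392.5  64.5] [113.5  63.5] top [301.  214.5] scene [202.5 187.5]
wr-top (array([ 0.48923795, -0.18280037,  0.09204258]), np.float64(0.0025301873622701502)) wr-scene (array([ 0.49012982, -0.1816066 ,  0.08875088]), np.float64(5.965754018179713e-05))
tool frame [ 0.0833 -0.0577  0.0075]
tool frame [0.0828 0.0595 0.0075]
lid 0.088 [[138.6, 194.2], [171.4, 191.1], [203.8, 188.0]]
lid 0.08 [[139.2, 196.5], [171.9, 193.3], [204.1, 190.3]]
rim 0.065 [[142.7, 199.0], [172.7, 196.1], [202.4, 193.2]]
```

View pics/v11s.png

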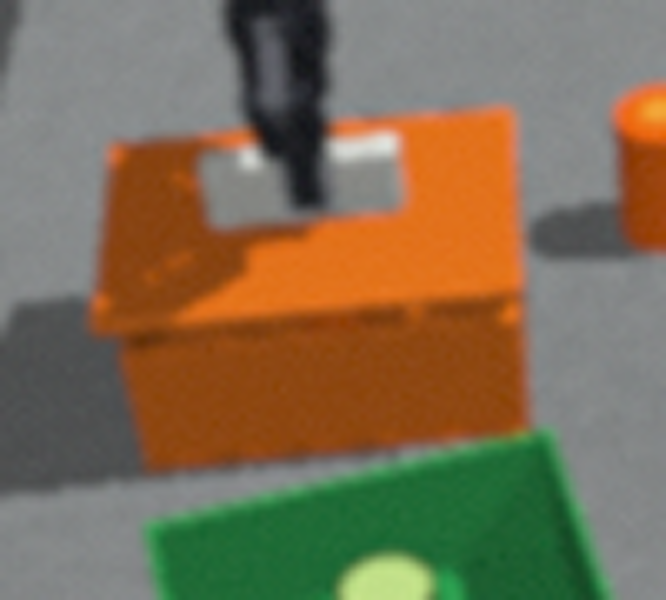

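The lid is level just above the tub with a visible gap. In this crop it seems to overhang slightly more on the left (93 against 125) than on the right. I compare lid and tub within each camera so that calibration bias cancels.

Run:
```python
from h import *
S=cal("scene");T=cal("top");C=cal("wrist")
ex=np.array([.975,-.222]); ey=np.array([.222,.975])
def edges(im,box,lo,n=6):
    x0,y0,x1,y1=box; m=np.zeros(im.shape[:2],np.uint8); m[y0:y1,x0:x1]=cv2.inRange(cv2.cvtColor(im,cv2.COLOR_BGR2HSV),lo,(20,255,255))[y0:y1,x0:x1]
    m=cv2.morphologyEx(m,3,np.ones((3,3))); c=cv2.convexHull(max(cv2.findContours(m,0,1)[0],key=cv2.contourArea)).reshape(-1,2); return c
def ext(c,C,z):
    P=onz(C,c,z)[:,:2]; a=P@ex; b=P@ey; return "ex %.4f..%.4f mid %.4f  ey %.4f..%.4f mid %.4f"%(a.min(),a.max(),(a.min()+a.max())/2,b.min(),b.max(),(b.min()+b.max())/2)
c0=np.array([.414,-.249]); print("nominal",c0@ex,c0@ey)
t0,t11=cv2.imread("pics/top0.png"),cv2.imread("pics/top11.png")
print("top tub",ext(edges(t0,(285,205,360,270),(3,130,40)),T,.065)); print("top lid",ext(edges(t11,(285,205,360,270),(3,130,120)),T,.088))
s0,s11=cv2.imread("pics/scene0.png"),cv2.imread("pics/scene11.png")
print("scene tub hull",edges(s0,(125,150,215,225),(3,130,40))[:,:].tolist()); print("scene lid+tub hull",edges(s11,(125,150,215,225),(3,130,40)).tolist())
w=cv2.imread("pics/w11.png"); h=cv2.cvtColor(w,cv2.COLOR_BGR2HSV); m=cv2.inRange(h,(3,130,100),(20,255,255))
print("far edge rows",[(x,int(np.argmax(m[30:,x])+30)) for x in(150,200,250,300,350)]); 
for y in(90,130,170,200): r=np.flatnonzero(m[y,60:440])+60; print(y,r.min(),r.max(), onz(C,[[r.min()-.5,y],[r.max()+.5,y]],.088).round(4)[:,:2].tolist())
from scipy.spatial.transform import Rotation as R
o=ctrl.get_obs(); M=R.from_rotvec(o["tool_rot"]).as_matrix(); q=(onz(C,[[250,np.argmax(m[30:,250])+29.5]],.088)[0]-o["tool_pos"]); print("far edge tool x",(M.T@q).round(4))
for y in(90,170): r=np.flatnonzero(m[y,60:440])+60; print("sides tool y",[(M.T@(v-o["tool_pos"]))[1].round(4) for v in onz(C,[[r.min()-.5,y],[r.max()+.5,y]],.088)])
```

```text
nominal 0.45892799999999995 -0.150867
top tub ex 0.4038..0.5140 mid 0.4589  ey -0.2335..-0.0681 mid -0.1508
top lid ex 0.3981..0.5196 mid 0.4589  ey -0.1425..-0.0659 mid -0.1042
scene tub hull [[200, 169], [201, 171], [202, 179], [203, 190], [203, 209], [197, 210], [154, 214], [147, 214], [146, 212], [143, 200], [143, 191], [145, 174], [146, 173], [188, 169]]
scene lid+tub hull [[200, 161], [201, 162], [202, 170], [203, 186], [203, 209], [197, 210], [169, 213], [149, 215], [148, 215], [147, 214], [146, 212], [138, 193], [138, 191], [142, 167], [148, 166], [162, 164], [198, 161]]
far edge rows [(150, 62), (200, 63), (250, 63), (300, 63), (350, 63)]
90 115 391 [[0.3732, -0.1652], [0.4889, -0.1917]]
130 119 387 [[0.3693, -0.1816], [0.4852, -0.2082]]
170 123 382 [[0.3652, -0.1991], [0.4808, -0.2257]]
200 126 379 [[0.362, -0.213], [0.4777, -0.2396]]
far edge tool x [ 0.0837 -0.0004  0.0074]
sides tool y [np.float64(-0.0584), np.float64(0.0602)]
sides tool y [np.float64(-0.0587), np.float64(0.0599)]
```

Run:
```python
from h import *
S=cal("scene");T=cal("top")
ex=np.array([.975,-.222]); ey=np.array([.222,.975])
# end-edge columns, half-way grey-level crossings in blue-vs-red (saturation) along rows
def cross(im,y,a,b):
    s=cv2.cvtColor(im,cv2.COLOR_BGR2HSV)[y,:,1].astype(float); d=np.diff(s[a:b]); k=np.abs(d).argmax()+a; lo,hi=s[max(k-3,0)],s[k+4]; th=(lo+hi)/2
    for x in range(k-3,k+4):
        if (s[x]-th)*(s[x+1]-th)<=0: return x+(th-s[x])/(s[x+1]-s[x])
s0,s11=cv2.imread("pics/scene0.png"),cv2.imread("pics/scene11.png")
for nm,im,z,rows in(("tub",s0,.065,(175,178,181,184,187)),("lid",s11,.088,(169,172,175,178,181,184))):
    L=[(cross(im,y,132,152),y) for y in rows]; Rr=[(cross(im,y,195,210),y) for y in rows]
    l=onz(S,L,z)[:,:2]@ey; r=onz(S,Rr,z)[:,:2]@ey; print("scene",nm,l.round(4),r.round(4),"mid",((l.mean()+r.mean())/2).round(4))
# top view: -ey end of the tub (rim), +ey end of rim inner/outer, and lid +ey end, profiles along ey through ex offsets
t0,t11=cv2.imread("pics/top0.png"),cv2.imread("pics/top11.png")
def prof(im,e,z,b):
    P=np.array([[*(ex*e+ey*k),z] for k in b]); uv=proj(T,P).astype(np.float32); h=cv2.cvtColor(im,cv2.COLOR_BGR2HSV); return cv2.remap(h,uv[:,:1],uv[:,1:],1)[:,0]
b=np.arange(-.085,-.055,.002)
for e in(.43,.46,.49): print("tub +ey S/V",e,[tuple(map(int,v[1:])) for v in prof(t0,e,.065,b)]); print("lid +ey S/V",[tuple(map(int,v[1:])) for v in prof(t11,e,.088,b)])
b2=np.arange(-.25,-.22,.002); print("tub -ey",[tuple(map(int,v[1:])) for v in prof(t0,.46,.065,b2)])
```

```text
scene tub [-0.2321 -0.232  -0.2318 -0.2317 -0.2318] [-0.0709 -0.0698 -0.0688 -0.0691 -0.0687] mid -0.1507
scene lid [-0.2382 -0.2371 -0.2374 -0.2372 -0.2369 -0.2374] [-0.0671 -0.0672 -0.0671 -0.0671 -0.0662 -0.0667] mid -0.1521
tub +ey S/V 0.43 [(197, 150), (197, 150), (194, 146), (187, 140), (209, 180), (226, 204), (219, 176), (200, 158), (165, 146), (87, 139), (15, 134), (12, 138), (9, 138), (8, 137), (8, 136), (9, 136)]
lid +ey S/V [(236, 231), (239, 231), (248, 230), (251, 230), (247, 231), (240, 234), (234, 236), (234, 219), (224, 193), (186, 164), (103, 150), (12, 143), (14, 144), (14, 145), (10, 144), (10, 144)]
tub +ey S/V 0.46 [(206, 148), (205, 149), (195, 146), (186, 147), (218, 206), (235, 223), (230, 184), (206, 162), (178, 149), (85, 141), (19, 134), (13, 134), (10, 133), (9, 132), (9, 131), (10, 132)]
lid +ey S/V [(239, 232), (242, 232), (246, 232), (247, 232), (241, 232), (244, 232), (248, 231), (240, 220), (221, 196), (194, 166), (101, 152), (13, 141), (13, 142), (12, 142), (12, 143), (12, 140)]
tub +ey S/V 0.49 [(203, 149), (202, 148), (192, 141), (194, 155), (223, 212), (226, 205), (208, 154), (212, 152), (185, 153), (64, 140), (12, 135), (11, 137), (11, 135), (10, 133), (10, 134), (12, 134)]
lid +ey S/V [(238, 232), (239, 232), (242, 232), (238, 232), (235, 231), (232, 233), (236, 235), (251, 237), (238, 213), (209, 181), (87, 156), (12, 144), (13, 144), (14, 143), (14, 142), (12, 141)]
tub -ey [(16, 88), (15, 88), (14, 91), (13, 95), (13, 95), (13, 94), (11, 90), (37, 96), (109, 116), (179, 166), (233, 218), (212, 178), (192, 143), (201, 142), (205, 146)]
```

All three cameras put the lid about 1.5 mm off towards -y, so I nudge it and settle.

Request:
jog_arm --deltas '[[1,[0.0005,0.002,0.001],[0,0,0]],[1,[0.001,0.004,0.002],[0,0,0]],[1,[0.001,0.004,0.002],[0,0,0]],[1,[0.001,0.004,0.002],[0,0,0]],[1,[0.001,0.004,0.002],[0,0,0]],[1,[0.001,0.004,0.002],[0,0,0]],[1,[0.001,0.004,0.002],[0,0,0]],[1,[0.001,0.004,0.002],[0,0,0]],[1,[0.001,0.004,0.002],[0,0,0]],[1,[0.001,0.004,0.002],[0,0,0]],[1,[0.001,0.004,0.002],[0,0,0]],[1,[0.001,0.004,0.002],[0,0,0]]]'

```text
t: 20.48
tool_pos: [0.4144, -0.2474, 0.0961]
tool_rot: [-2.456, -1.959, 0.0]
contact_force: [-0.3, 0.3, -1.6]
opening: 0.0131
grip_force: 61.1
```

Run:
```python
from station import ctrl
o=ctrl.get_obs(); print(o["t"],o["tool_pos"],abs(o["dq"]).max(),o["grip_force"],o["contact_force"]); print(ctrl.finish_job())
```

```text
20.4833 [ 0.41438389 -0.24742103  0.09609559] 0.0018226715421000397 61.13315463066101 [-0.28833026  0.28636496 -1.62328695]
the job is handed in; nothing more can be done
None
```

The job is handed in at 20.5 s: carrot chunk in the orange tub, cucumber chunk in the green tub, and the lid held level and still over the orange tub, about 15 mm above the rim and centred to within about 2 mm by my measurements (no verdict was returned).

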